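# Nip freshly papered boxes in the lever press

### The arm

A 6-joint arm with a two-finger parallel gripper is mounted at the origin on the work surface. World frame = base frame: x ahead of the robot, y to its left, z up, the work surface at z = 0. Lengths are in m, angles in degrees, forces in N, time in s.
With the tool pointing down it reaches from about 0.4 to 0.825 m from the base axis. Payload 7 kg.
Tool frame: the origin (TCP) lies at the very end of the fingers, on their centre line; the grasp point (between the pads) lies 19 mm behind it (r.hold_point_z is the distance from the TCP to the grasp point, in m); z points along the fingers, y is the line along which they close (so a half turn about z gives the same grasp; the last joint's range is limited). The gripper opens to 88 mm and grips with 3 to 60 N. Pads are 19 mm wide; open, the fingers measure 130 mm over their backs; the gripper's body (78 mm by 193 mm) begins 47 mm behind the grasp point.
Start: joints at [-52.878, 20.546, 0.682, 0, -70.136, -16.507], TCP at [0.238, -0.632, 0.227] pointing down, gripper open.
Joint ranges: [-176.03, 176.03], [-82.01, 121.73], [-58.28, 71.71], [-173.87, 95.51], [-174.79, -0.11], [-173.66, 173.66]. Speed limits (degrees/s): [136.94, 136.94, 172.46, 180, 180, 180].

### API

Orientations are given as [roll, pitch, yaw] about the fixed x, y, z axes, in that order (R = Rz(yaw) Ry(pitch) Rx(roll)).
In Python, from plant import telemetry, vision, workorder, r gives the robot as it stands.
- The arm moves only by the tool move_arm, never from a script. Its argument "plan" is a list of rows, each a list of 7 numbers: the opening, from -1 (shut) to 1 (fully open), so that 0 is half open, then the shift along the world's x, y, z in m, then the turn, a rotation vector about the world's x, y, z in degrees. In form: [[fingers, dx, dy, dz, ax, ay, az], ...]. A call has 1 to 20 rows; each row shifts and turns the commanded pose from where the row before left it; what a row does not reach is not made up. A row lasts 1/8 s, in which the tool goes at most 62.5 mm and 10.7 degrees, less where a joint would pass 70% of its speed; a pose out of reach is approached as far as the arm can. A call is refused whole if a number of a shift passes 0.0625 or a number of a turn 10.7, either way. A call with a gripper value outside its range is refused whole. The fingers move at their own pace and stop on an object; "force" is the grip in N (left out, the last holds). Time passes only in rows, so rows that do not move let the fingers close. It gives the time, the measured TCP pose, the force, the opening and the grip force at its end, in the units of the state.
- telemetry.get_state(): the state, without advancing time (a new reading comes with each control period).
- vision.capture(name): name is "scene" or "top" or "wrist"; returns a dict with "img" (480x640x3 uint8, red, green, blue), "depth" (480x640 float32, m along the optical axis (not along the pixel's ray), 0 where there is no reading), "intrinsics" (3x3 intrinsics, pixels), "D" ([k1, k2, p1, p2, k3] as OpenCV has them; the pictures are not rectified), "R" (3x3) and "t" (3): a world point X has camera coordinates R X + t. Camera axes: x right, y down, z forward; pixel columns grow to the right and rows downward; lengths in m; the calibration is good to about 2 mm. A picture is of the moment at which its call begins.
- workorder.close_job(): hands the job in; it is judged then, once.
The state is a dict: "time_s": time; "joints": joint angles; "qd": joint speeds; "joint_torque": joint torques, N m; "tcp_pos": TCP position; "eef_rot": TCP orientation; "contact_force": force on the tool from outside, world axes, zero at the start; "moment": the same for the moment, N m; "gripper_width": finger opening in m; "gripper_force": force on a finger pad.
Only numpy, scipy, OpenCV 4.12 (cv2) and the standard library are available. Lean on these libraries where they do the work, as an engineer would, in place of code of your own. Each camera call takes 0.05 s, during which the arm holds its last target. There are 200 camera calls.

### The job

Three freshly papered boxes have to be pressed while the paste takes: set the two loose boxes (red and teal lids), one after the other and without dropping them, squarely on the ochre-lidded one that already lies on the bed of the lever press, flush all round. Then bring the sprung press arm over by its cross handle, without slamming it, right down onto its stop so that the pad presses on the top box. It has no catch and springs up when let go, so finish while holding the handle down there; leave everything else on the bench as it is.

Things in the scene. Friction and masses are not known exactly. Their poses are not given: they have to be found in the camera images.
- box_red_center (a point): Loose closed box, red lid over a cream base, 84 x 58 x 32 mm (its x, y, z), 0.13 kg nominal, lying flat on the bench. This point is its centre, 16 mm above its underside; axes: x along the 84 mm side, z up. Which of the two loose boxes is to the left and which to the right varies; either may go on first.
- box_teal_center (a point): Loose closed box, teal lid over a cream base; size, mass, point and axes as the red one.
- box_bed_center (a point): Closed box, ochre lid over a cream base, same size, point and axes, lying loose on the felt of the press bed, its long side roughly along the press's x axis. The column of three grows on it; each box adds 32 mm.
- press_bed (a point): Centre of the green press's bed, on its grey felt, 14 mm above the bench. Press axes: x from the bed to the pillar, y to the left of that, z up. The press is screwed down. Base plate: x -65 to +150 mm, y +-55 mm. With the arm up the room above the bed is free for x below +64 mm (stop-screw bracket up to 115 mm above the bed) and, higher up, below +80 mm (raised arm and pad).
- press_pivot (a point): Pivot pin of the press arm, in the fork of the 56 mm wide pillar: at x = +100 mm, y = 0 and 125 mm above press_bed; axes of the press. The arm swings about the press's y axis. Pillar and fork reach 142 mm above the bed.
- press_arm (a joint): Angle of the press arm, rad: 0 = up at rest, leaning 15 degrees back from upright, away from the bed; 1.833 (105 degrees) = level over the bed, on its hard stop. A torsion spring (0.55 N m per rad, 0.4 N m at rest) drives it back to 0. With three boxes under the pad, holding it on the stop takes about 9 N down at the handle. It stays down only while held.
- press_handle: Middle of the black cross handle (a T) at the arm's end: round bar 16 mm thick, 130 mm long, red end rings, along the press's y; its sleeve turns freely. It moves on an arc of 195 mm radius about the pivot: at rest 188 mm above the pivot and 50 mm behind it, at the stop level with it and 195 mm before it (press x = -95 mm, 139 mm above the bench). The arm, 18 mm wide, joins it in the middle.
- handle_left (a point): Middle of the free half of the cross handle on the press's +y side, on the bar's axis, 41 mm from the arm's centre line. 
- handle_right (a point): The same on the press's -y side.
- press_pad: Felt-faced pad, 58 x 46 mm, on a sprung plunger under the arm, 100 mm from the pivot, its face 35 mm below the arm's centre line. At the stop it lies over the middle of the bed; the column of three boxes (top 96 mm above the bed) pushes it in by 6 mm: about 7 N on the top box. It first touches the column some 0.06 to 0.08 rad before the stop.
- paste_jar: Bystander: closed paste jar, 64 mm across, 85 mm tall; origin under its centre.
- spool: Bystander: spool of crimson thread, 38 mm across, 50 mm tall; origin under its centre.
- paste_brush: Bystander: paste brush, 190 mm long, 20 mm high, lying along its x; origin under its middle.
- brass_weight: Bystander: brass paper weight with a knob, 52 mm across, 58 mm tall; origin under its centre.
- pencil_pot: Bystander: blue pot of pencils, 76 mm across, 175 mm tall with the pencils; origin under its centre.
- books: Bystander: pile of two books, 112 x 156 x 47 mm; origin under its centre.
- carton: Bystander: brown carton, 125 x 95 x 60 mm; origin under its centre.

How it is judged:
By the outcome, as a careful person would: the job done as asked, in the order asked, and still so for the second after the job is handed in, while the arm keeps its last pose, push and grip.
It also fails if it takes over 72 s, if anything falls off the work surface, if the arm or the gripper's body presses on something with over 40 N, if the wrist force passes 120 N, or if a joint passes its speed limit or range.

## Working session

There is one attempt and no reset: what is moved stays moved. The work goes in short steps, Python scripts to look and compute and a tool call to move; the robot and the scene stay as the last step left them, time stands still between calls to the robot, and variables do not carry over. Pictures are saved under pics/ and viewed, at most 10 in all, crops included, and the job is handed in when it is done.

Besides the shell and the picture viewer there is one more tool, called after "Request:" as name([rows], argument=value, ...), one row to a line, values as JSON. move_arm: Moves the arm, as the interface text tells. Its arguments: {"type":"object","properties":{"plan":{"type":"array"},"force":{"type":"number"}},"required":["plan"]}

```bash
mkdir -p pics; ls; python3 - <<'E'
from plant import telemetry, vision, workorder, r
import cv2,numpy as np
s=telemetry.get_state();print(s)
for n in("scene","top"):
    c=vision.capture(n);cv2.imwrite(f"pics/{n}0.png",c["img"][:,:,::-1]);np.savez(f"/tmp/{n}0.npz",**c)
    print(n,c["intrinsics"].tolist(),c["D"],c["R"].tolist(),c["t"])
E
```

```text
pics
{'time_s': 0.0, 'joints': array([-5.28798069e+01,  2.05908678e+01,  6.34769080e-01, -1.91404426e-02,
       -7.01345445e+01, -1.65079178e+01]), 'qd': array([-0.07596154, -0.04609051, -0.09141086,  0.07727897, -0.03393727,
       -0.02893367]), 'joint_torque': array([-2.57476012e-05, -5.82713449e+01,  2.93054062e+01,  6.99748322e+00,
        6.92470014e-03, -2.23899474e-04]), 'tcp_pos': array([ 0.23744801, -0.63135436,  0.22563972]), 'eef_rot': array([ 1.79907980e+02, -8.50680533e-03, -1.59394236e+02]), 'contact_force': array([-0.1428016 , -0.96439281, -0.83520466]), 'moment': array([-0.01008765,  0.08194737,  0.0113039 ]), 'gripper_force': 0.0, 'gripper_width': 0.08767354885663445}
scene [[453.6784896332145, 0.0, 321.80772134266147], [0.0, 453.6784896332145, 245.34318576592975], [0.0, 0.0, 1.0]] [0.03459916 0.         0.         0.         0.        ] [[-0.43583463738994555, 0.8999122423056567, 0.014357054000726371], [0.787668756560224, 0.38909513503191806, -0.47768494411417706], [-0.43546078903851454, -0.19688304153201866, -0.8784138939970473]] [ 0.24426794 -0.35845823  1.25859618]
top [[443.9099546662191, 0.0, 325.0776267758439], [0.0, 443.9099546662191, 232.43398855141984], [0.0, 0.0, 1.0]] [0.02326591 0.         0.         0.         0.        ] [[-0.007252951131207653, -0.9999704076283336, 0.0025648718315865733], [-0.9987879040159718, 0.007119452165463981, -0.04870355420547379], [0.048683852469480725, -0.0029150074593083425, -0.9988099845517375]] [-0.01272375  0.54807465  1.21160838]
```

View pics/scene0.png

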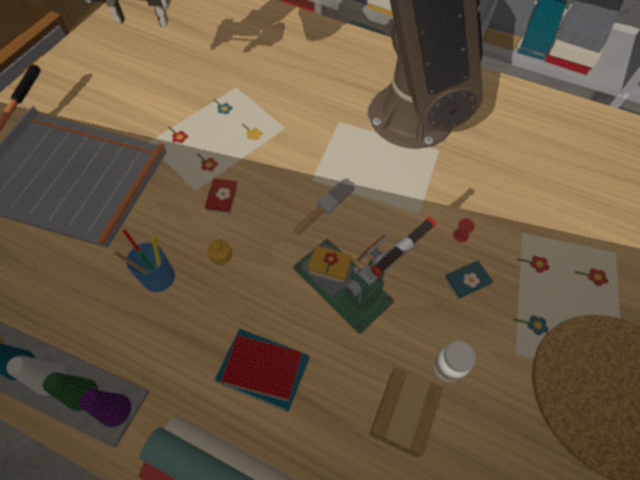

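View pics/top0.png

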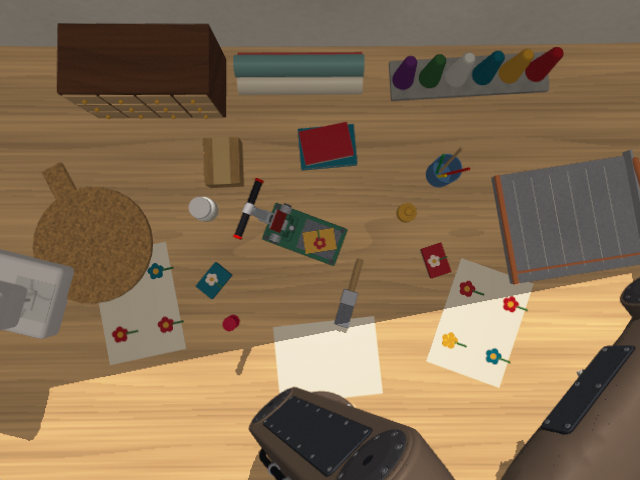

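Top view: the red box is at (435,261), the teal at (214,280), and the ochre box on the bed at (320,241). The handle bar runs (237,237)-(259,181), the brush is at (350,295) and the spool at (231,323). The scene view agrees.

```bash
cat > h.py <<'E'
import cv2,numpy as np
def ray(c,uv,z):
    K,D,R,t=[np.array(c[k]) for k in("intrinsics","D","R","t")]
    p=cv2.undistortPoints(np.float64(uv).reshape(-1,1,2),K,D).reshape(-1,2)
    d=np.c_[p,np.ones(len(p))]@R; C=-R.T@t
    return C+d*((z-C[2])/d[:,2])[:,None]
def mask(c,h0,h1,s=110,v=30,roi=None):
    H=cv2.cvtColor(c["img"],cv2.COLOR_RGB2HSV);h=H[...,0].astype(int)
    m=((h>=h0)&(h<=h1)) if h0<=h1 else ((h>=h0)|(h<=h1))
    m=(m&(H[...,1]>=s)&(H[...,2]>=v)).astype(np.uint8)
    if roi: u0,v0,u1,v1=roi; k=np.zeros_like(m);k[v0:v1,u0:u1]=1;m*=k
    return m
def rect(c,m,z):
    """largest contour of mask -> world-plane min rect: centre, (long,short), long-axis yaw"""
    cs,_=cv2.findContours(m,cv2.RETR_EXTERNAL,cv2.CHAIN_APPROX_NONE)
    k=max(cs,key=cv2.contourArea)
    w=ray(c,k.reshape(-1,2),z)[:,:2]
    (a,b),(l,s),t=cv2.minAreaRect((w*1000).astype(np.float32))
    if l<s:l,s,t=s,l,t+90
    return np.round([a,b,l,s,(t+90)%180-90],1)
E
python3 - <<'E'
import numpy as np,cv2
from h import *
c=dict(np.load("/tmp/top0.npz"))
for n,u,v in(("red",424,250),("teal",200,275),("ochre",308,234),("green",275,232),("felt",341,238)):
    print(n,cv2.cvtColor(c["img"][v:v+1,u:u+1],cv2.COLOR_RGB2HSV)[0,0],c["depth"][v,u])
print("red",rect(c,mask(c,170,8,roi=(405,230,465,290)),.032))
print("teal",rect(c,mask(c,85,110,roi=(180,250,250,310)),.032))
print("ochre",rect(c,mask(c,14,25,170,120,roi=(295,222,345,262)),.046))
m=mask(c,55,90,60,20,roi=(245,190,360,275));cv2.imwrite("/tmp/g.png",m*255)
print("green",rect(c,m,.010))
m=mask(c,170,10,150,60,roi=(225,165,275,250)); n,l,st,ce=cv2.connectedComponentsWithStats(m)
print(st,ce)
# books etc.
for n,uv in dict(jar=(203,208),spool=(231,323),brush=(350,295),barA=(238,237),barB=(259,181),weight=(407,212)).items(): print(n,ray(c,uv,.27 if 'bar' in n else .03))
E
```

```text
red [179 200 107] 1.2040731
teal [ 16 120 127] 1.2337468
ochre [ 19 183 141] 1.1921026
green [ 74 116  66] 1.0808945
felt [ 74 126  69] 1.2279036
red [ 470.2 -314.6   84.2   60.6   18. ]
teal [420.3 285.3  83.6  56.4 -39.2]
ochre [ 5.248e+02 -1.000e-01  7.990e+01  5.650e+01 -8.100e+01]
green [545.1  40.9 212.  107.6  69.2]
[[     0      0    640    480 307102]
 [   255    178      9      6     29]
 [   270    218      5     13     34]
 [   233    234      9      6     35]] [[319.52027014 239.50753496]
 [258.96551724 180.10344828]
 [272.85294118 225.20588235]
 [237.11428571 236.48571429]]
jar [[0.61612469 0.31524245 0.03      ]]
spool [[0.30519915 0.23806656 0.03      ]]
brush [[ 0.3774043  -0.08273648  0.03      ]]
barA [[0.52686153 0.17368436 0.27      ]]
barB [[0.64928659 0.12800306 0.27      ]]
weight [[ 0.60135705 -0.24042922  0.03      ]]
```

Request:
move_arm([
  [1, 0.018, 0.024, 0, 0, 0, 0],
  [1, 0.018, 0.024, 0, 0, 0, 0],
  [1, 0.018, 0.024, 0, 0, 0, 0],
  [1, 0.018, 0.024, 0, 0, 0, 0],
  [1, 0.018, 0.024, 0, 0, 0, 0],
  [1, 0.018, 0.024, 0, 0, 0, 0],
  [1, 0.018, 0.024, 0, 0, 0, 0],
  [1, 0.018, 0.024, 0, 0, 0, 0],
  [1, 0.018, 0.024, 0, 0, 0, 0],
  [1, 0.018, 0.024, 0, 0, 0, 0],
  [1, 0.018, 0.024, 0, 0, 0, -1],
  [1, 0.018, 0.024, 0, 0, 0, -1],
  [1, 0.016, 0.029, 0, 0, 0, -0.6],
  [1, 0, 0, 0, 0, 0, 0],
])

```text
time_s: 1.85
tcp_pos: [0.4703, -0.3132, 0.2262]
eef_rot: [180.0, -0.0, -161.9]
contact_force: [-0.4, 0.2, 0.6]
gripper_width: 0.0877
gripper_force: 0.0
```

```bash
python3 - <<'E'
from plant import telemetry, vision
import cv2,numpy as np
from h import *
s=telemetry.get_state();print(s["tcp_pos"],s["eef_rot"],s["joints"])
c=vision.capture("wrist");cv2.imwrite("pics/w1.png",c["img"][:,:,::-1]);np.savez("/tmp/w1.npz",**c)
print("cam",-c["R"].T@c["t"],c["R"].tolist())
print("red",rect(c,mask(c,170,8),.032))
E
```

```text
[ 0.47034774 -0.31316663  0.22624555] [ 1.79969401e+02 -1.41485929e-02 -1.61860577e+02] [-1.38274931e+01  1.02743898e+01 -1.34339754e+01 -2.01660918e-02
 -6.63198391e+01 -5.80249843e+01]
cam [ 0.39518189 -0.33906918  0.38302002] [[-0.3124995817169201, 0.9499175725731861, 0.0007853301313931305], [0.9083575745137955, 0.29858529160794395, 0.29280256224769036], [0.27790381114724483, 0.09221403880139056, -0.9561726009449191]]
red [ 470.2 -316.9   84.5   57.6   18. ]
```

View pics/w1.png

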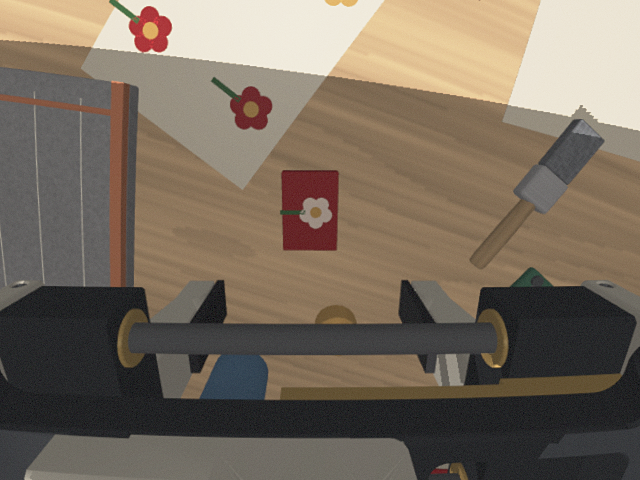

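Wrist view: the red box is at (310,210), centred between the fingers and clear of other objects. It measures 84.5x57.6 mm, which matches. I'll descend and grasp it.

Request:
move_arm([
  [1, 0, -0.0035, -0.024, 0, 0, 0],
  [1, 0, 0, -0.028, 0, 0, 0],
  [1, 0, 0, -0.028, 0, 0, 0],
  [1, 0, 0, -0.028, 0, 0, 0],
  [1, 0, 0, -0.028, 0, 0, 0],
  [1, 0, 0, -0.028, 0, 0, 0],
  [1, 0, 0, -0.024, 0, 0, 0],
  [1, 0, 0, -0.018, 0, 0, 0],
  [1, 0, 0, -0.01, 0, 0, 0],
  [1, 0, 0, -0.005, 0, 0, 0],
  [1, 0, 0, 0, 0, 0, 0],
  [-1, 0, 0, 0, 0, 0, 0],
  [-1, 0, 0, 0, 0, 0, 0],
  [-1, 0, 0, 0, 0, 0, 0],
  [-1, 0, 0, 0, 0, 0, 0],
  [-1, 0, 0, 0, 0, 0, 0],
], force=20)

```text
time_s: 3.9
tcp_pos: [0.4697, -0.3182, 0.0058]
eef_rot: [-180.0, 0.0, -162.0]
contact_force: [-0.7, 2.3, 3.4]
gripper_width: 0.0578
gripper_force: 20.0
```

Request:
move_arm([
  [-1, 0, 0, 0.01, 0, 0, 0],
  [-1, 0, 0, 0.026, 0, 0, 0],
  [-1, 0, 0, 0.036, 0, 0, 0],
  [-1, 0, 0.01, 0.036, 0, 0, 4],
  [-1, 0.005, 0.024, 0.018, 0, 0, 7],
  [-1, 0.005, 0.026, 0.018, 0, 0, 7],
  [-1, 0.005, 0.026, 0.018, 0, 0, 7],
  [-1, 0.005, 0.026, 0.018, 0, 0, 7],
  [-1, 0.005, 0.026, 0.018, 0, 0, 7],
  [-1, 0.005, 0.026, 0.018, 0, 0, 7],
  [-1, 0.005, 0.026, 0.018, 0, 0, 7],
  [-1, 0.005, 0.026, 0.018, 0, 0, 7],
  [-1, 0.005, 0.026, 0.018, 0, 0, 7],
  [-1, 0.005, 0.026, 0.018, 0, 0, 7],
  [-1, 0.005, 0.026, 0.018, 0, 0, 7],
  [-1, 0.005, 0.026, 0.018, 0, 0, 0],
  [-1, 0, 0.02, 0.01, 0, 0, 0],
  [-1, 0, 0, 0, 0, 0, 0],
  [-1, 0, 0, 0, 0, 0, 0],
])

```text
time_s: 6.28
tcp_pos: [0.5291, 0.0215, 0.339]
eef_rot: [179.9, -0.0, -81.0]
contact_force: [-1.2, -0.3, -1.4]
gripper_width: 0.0574
gripper_force: 20.0
```

```bash
python3 - <<'E'
from plant import telemetry, vision
import cv2,numpy as np
from h import *
s=telemetry.get_state();print(s["tcp_pos"],s["eef_rot"],s["joints"])
c=vision.capture("wrist");cv2.imwrite("pics/w2.png",c["img"][:,:,::-1]);np.savez("/tmp/w2.npz",**c)
m=mask(c,14,25,170,100);cv2.imwrite("/tmp/m.png",m*255)
print("ochre",rect(c,m,.046))
E
```

```text
[0.52905936 0.02145838 0.3389994 ] [ 1.79938852e+02 -2.37123042e-03 -8.09812105e+01] [ 2.35499784e+01  3.59330260e+00 -6.61133837e+00 -1.32543124e-02
 -7.98551462e+01 -1.45288488e+01]Traceback (most recent call last):
  File "<stdin>", line 7, in <module>
  File "h.py", line 16, in rect
    k=max(cs,key=cv2.contourArea)
ValueError: max() iterable argument is empty
```

View pics/w2.png

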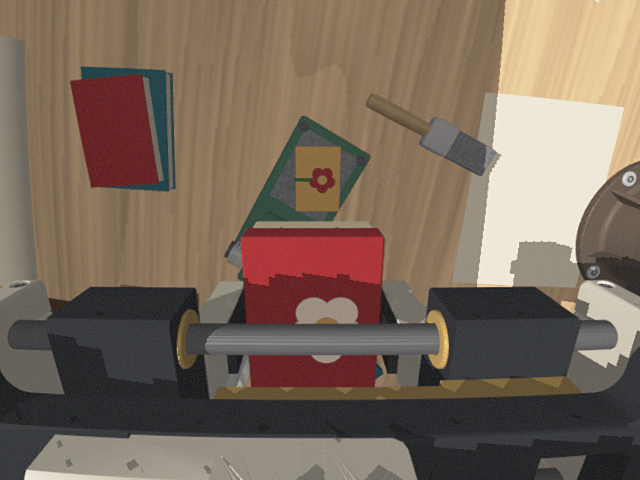

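Wrist view: the ochre lid shows whole at (318,180), nearly parallel to the held red box. The colour threshold just needs tuning.

```bash
python3 - <<'E'
import numpy as np,cv2
from h import *
c=dict(np.load("/tmp/w2.npz"))
H=cv2.cvtColor(c["img"],cv2.COLOR_RGB2HSV);print(H[155,305],H[200,300],H[205,345],H[180,285],H[130,240])
for s in(110,130,150):
    m=mask(c,14,26,s,60,roi=(285,138,350,216));print("ochre",s,rect(c,m,.046))
m=mask(c,170,8,150,60,roi=(235,220,390,285))
print("held top edge", [rect(c,m,z) for z in(.34-.0,.36)])
m=mask(c,50,90,60,20,roi=(225,110,375,260));print("plate part",rect(c,m,.01))
E
```

```text
[ 17 132 141] [ 18 130 137] [ 17  87 137] [120   6  90] [ 18  89 149]
ochre 110 [525.6  -1.7  83.6  57.  -80.9]
ochre 130 [525.6  -1.7  81.1  56.4 -80.9]
ochre 150 [504.3   3.7   0.    0.    0. ]
held top edge [array([532.9,  -1.9,  67.4,  28.5,   9.1]), array([534.1,  -9.1,  58.8,  24.8,   9.1])]
plate part [544.2  35.  202.3 106.7  69.2]
```

Request:
move_arm([
  [-1, -0.0034, -0.0138, 0, 0, 0, 0],
  [-1, 0, -0.01, -0.01, 0, 0, 0],
  [-1, 0, 0, -0.03, 0, 0, 0],
  [-1, 0, 0, -0.03, 0, 0, 0],
  [-1, 0, 0, -0.03, 0, 0, 0],
  [-1, 0, 0, -0.03, 0, 0, 0],
  [-1, 0, 0, -0.03, 0, 0, 0],
  [-1, 0, 0, -0.03, 0, 0, 0],
  [-1, 0, 0, -0.03, 0, 0, 0],
  [-1, 0, 0, -0.025, 0, 0, 0],
  [-1, 0, 0, -0.018, 0, 0, 0],
  [-1, 0, 0, -0.01, 0, 0, 0],
  [-1, 0, 0, -0.006, 0, 0, 0],
  [-1, 0, 0, 0, 0, 0, 0],
  [-1, 0, 0, 0, 0, 0, 0],
])

```text
time_s: 8.2
tcp_pos: [0.5267, -0.002, 0.0612]
eef_rot: [-179.9, 0.0, -81.0]
contact_force: [0.7, 0.6, -1.4]
gripper_width: 0.0578
gripper_force: 20.0
```

```bash
python3 - <<'E'
from plant import telemetry, vision
import cv2,numpy as np
s=telemetry.get_state();print(s["tcp_pos"],s["eef_rot"],s["contact_force"])
c=vision.capture("wrist");np.savez("/tmp/w3.npz",**c)
cv2.imwrite("pics/w3.png",cv2.resize(c["img"][100:400,160:480,::-1],None,fx=1.8,fy=1.8))
E
```

```text
[ 0.52667832 -0.00199195  0.06116177] [-1.79938792e+02  4.47580268e-03 -8.09754070e+01] [ 0.65726506  0.60760111 -1.4346822 ]
```

View pics/w3.png

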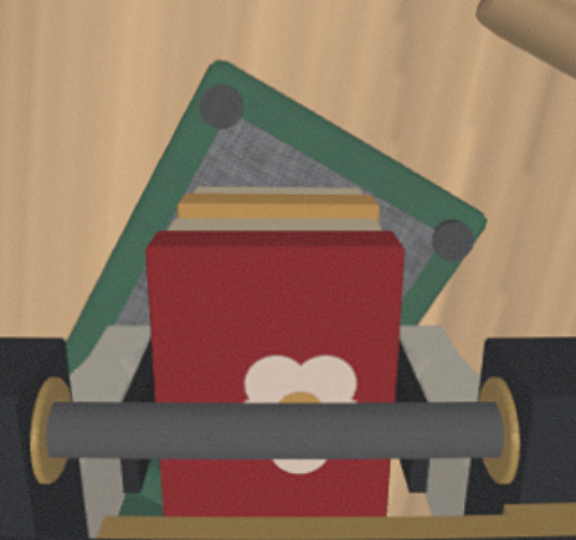

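Close view: the red lid's front edge runs (149..404, y≈247 in the crop), and below it the ochre lid's front edge runs (180..378, y≈207). I'll compare the two in world coordinates.

```bash
python3 - <<'E'
import numpy as np
from h import *
c=dict(np.load("/tmp/w3.npz"))
I=c["img"].astype(int)
print([tuple(I[y,315]) for y in range(202,242)])
for y in(209,211,213,215): 
    d=np.abs(np.diff(I[y,230:400].sum(1)));print(y,[(230+i,int(d[i])) for i in np.argsort(-d)[:6]])
for y in(238,242,250):
    d=np.abs(np.diff(I[y,230:400].sum(1)));print(y,[(230+i,int(d[i])) for i in np.argsort(-d)[:6]])
f=lambda x,y,z:ray(c,(x/1.8+160,y/1.8+100),z)[0]*1000
a=(f(180,207,.046)+f(378,207,.046))/2;b=(f(149,247,.0876)+f(404,247,.0876))/2
u=np.array([np.cos(np.radians(-81)),np.sin(np.radians(-81)),0]);v=np.array([-u[1],u[0],0])
print(a,b,"red-ochre along x,y box",(b-a)@u,(b-a)@v,np.linalg.norm(f(180,207,.046)-f(378,207,.046)),np.linalg.norm(f(149,247,.0876)-f(404,247,.0876)))
E
```

```text
[(np.int64(106), np.int64(108), np.int64(113)), (np.int64(109), np.int64(108), np.int64(110)), (np.int64(141), np.int64(135), np.int64(116)), (np.int64(157), np.int64(143), np.int64(120)), (np.int64(151), np.int64(141), np.int64(117)), (np.int64(153), np.int64(136), np.int64(106)), (np.int64(143), np.int64(112), np.int64(67)), (np.int64(146), np.int64(115), np.int64(70)), (np.int64(146), np.int64(115), np.int64(71)), (np.int64(145), np.int64(114), np.int64(68)), (np.int64(144), np.int64(113), np.int64(69)), (np.int64(165), np.int64(130), np.int64(79)), (np.int64(178), np.int64(139), np.int64(83)), (np.int64(179), np.int64(141), np.int64(83)), (np.int64(175), np.int64(137), np.int64(81)), (np.int64(179), np.int64(141), np.int64(84)), (np.int64(184), np.int64(144), np.int64(86)), (np.int64(183), np.int64(144), np.int64(85)), (np.int64(178), np.int64(139), np.int64(85)), (np.int64(166), np.int64(142), np.int64(103)), (np.int64(157), np.int64(145), np.int64(124)), (np.int64(150), np.int64(140), np.int64(119)), (np.int64(157), np.int64(144), np.int64(123)), (np.int64(160), np.int64(147), 
[... 1140 characters left out ...]
[(np.int64(234), 191), (np.int64(233), 91), (np.int64(258), 85), (np.int64(370), 54), (np.int64(379), 32), (np.int64(257), 29)]
238 [(np.int64(384), 54), (np.int64(385), 50), (np.int64(240), 44), (np.int64(269), 38), (np.int64(259), 34), (np.int64(371), 32)]
242 [(np.int64(383), 52), (np.int64(240), 46), (np.int64(384), 42), (np.int64(296), 27), (np.int64(325), 27), (np.int64(398), 26)]
250 [(np.int64(383), 56), (np.int64(384), 52), (np.int64(241), 46), (np.int64(240), 36), (np.int64(242), 36), (np.int64(394), 36)]
[531.7069098  -41.99095588  46.        ] [532.65060242 -42.67522059  87.6       ] red-ochre along x,y box 0.8234663213466049 0.8250316172407887 55.87891935176632 55.66313401889963
```

Request:
move_arm([
  [-1, -0.0009, 0, -0.004, 0, 0, 0],
  [-1, 0, 0, -0.003, 0, 0, 0],
  [-1, 0, 0, -0.0015, 0, 0, 0],
  [-1, 0, 0, -0.0008, 0, 0, 0],
  [-1, 0, 0, 0, 0, 0, 0],
])

```text
time_s: 8.88
tcp_pos: [0.5252, -0.0021, 0.0518]
eef_rot: [180.0, -0.0, -81.0]
contact_force: [-3.1, 0.4, 5.6]
gripper_width: 0.058
gripper_force: 20.0
```

Request:
move_arm([
  [-0.2, 0, 0, 0, 0, 0, 0],
  [1, 0, 0, 0, 0, 0, 0],
  [1, 0, 0, 0, 0, 0, 0],
  [1, 0, 0, 0.01, 0, 0, 0],
  [1, 0, 0, 0.025, 0, 0, 0],
  [1, 0, 0, 0.035, 0, 0, 0],
  [1, 0, 0, 0.04, 0, 0, 0],
  [1, 0, 0, 0.04, 0, 0, 0],
  [1, 0, 0, 0.04, 0, 0, 0],
  [1, 0, 0, 0.03, 0, 0, 0],
  [1, 0, 0, 0.01, 0, 0, 0],
  [1, 0, 0, 0, 0, 0, 0],
])

```text
time_s: 10.38
tcp_pos: [0.5253, -0.002, 0.2817]
eef_rot: [-179.9, 0.0, -81.0]
contact_force: [-0.1, 0.1, 0.5]
gripper_width: 0.0878
gripper_force: 0.0
```

```bash
python3 - <<'E'
from plant import telemetry, vision
import cv2,numpy as np
from h import *
s=telemetry.get_state();print(s["tcp_pos"],s["eef_rot"])
c=vision.capture("wrist");np.savez("/tmp/w4.npz",**c)
print("red",rect(c,mask(c,170,8,roi=(240,100,400,285)),.078))
cv2.imwrite("pics/w4.png",cv2.resize(c["img"][100:300,200:440,::-1],None,fx=3,fy=3))
E
```

```text
[ 0.52531541 -0.00201532  0.28166855] [-1.79939877e+02  2.34946839e-02 -8.09908458e+01]
red [525.1  -2.7  83.4  57.4 -80.9]
```

View pics/w4.png

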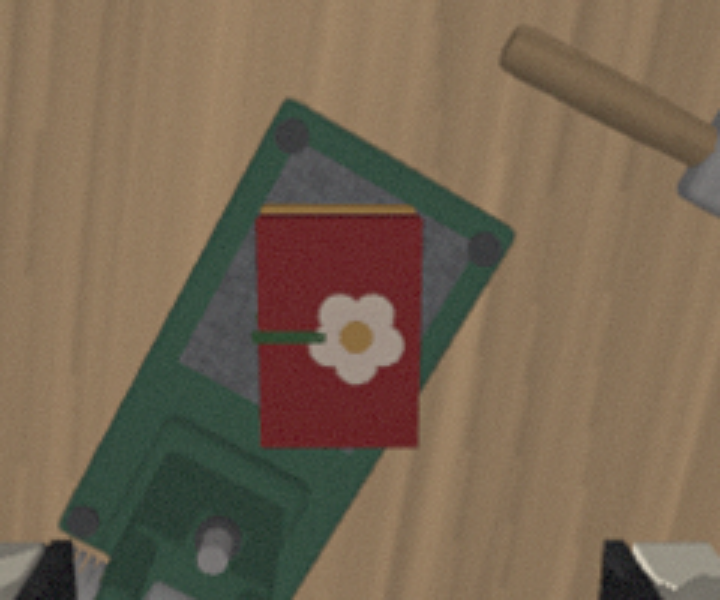

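The red box sits square on the ochre one: lid centre (525.1,-2.7), yaw -80.9, within 1 mm. Next is the teal box, going round in front of the raised handle.

Request:
move_arm([
  [1, -0.014, 0.008, 0, 0, 0, 0],
  [1, -0.022, 0.014, 0, 0, 0, 0],
  [1, -0.024, 0.016, 0, 0, 0, 0],
  [1, -0.024, 0.016, 0, 0, 0, 0],
  [1, -0.024, 0.016, 0, 0, 0, 0],
  [1, -0.022, 0.018, 0, 0, 0, 0],
  [1, -0.01, 0.02, 0, 0, 0, 4],
  [1, 0.002, 0.022, 0, 0, 0, 4.5],
  [1, 0.003, 0.022, -0.006, 0, 0, 4.5],
  [1, 0.004, 0.022, -0.01, 0, 0, 4.5],
  [1, 0.005, 0.022, -0.01, 0, 0, 4.5],
  [1, 0.005, 0.022, -0.01, 0, 0, 5],
  [1, 0.005, 0.022, -0.01, 0, 0, 5],
  [1, 0.006, 0.02, -0.01, 0, 0, 5],
  [1, 0.005, 0.017, 0, 0, 0, 4.7],
  [1, 0, 0.01, 0, 0, 0, 0],
  [1, 0, 0, 0, 0, 0, 0],
])

```text
time_s: 12.55
tcp_pos: [0.4196, 0.285, 0.2247]
eef_rot: [179.9, 0.0, -39.3]
contact_force: [0.1, 0.2, -1.0]
gripper_width: 0.0874
gripper_force: 0.0
```

```bash
python3 - <<'E'
from plant import telemetry, vision
import cv2,numpy as np
from h import *
s=telemetry.get_state();print(s["tcp_pos"],s["eef_rot"])
c=vision.capture("wrist");np.savez("/tmp/w5.npz",**c)
print("teal",rect(c,mask(c,85,115,roi=(200,60,440,285)),.032))
E
```

```text
[0.41964803 0.28499957 0.22474491] [ 1.79936054e+02  3.43192163e-03 -3.93482870e+01]
teal [422.3 284.6  82.   55.7 -39.1]
```

Request:
move_arm([
  [1, 0.0025, -0.0005, -0.022, 0, 0, 0],
  [1, 0, 0, -0.028, 0, 0, 0],
  [1, 0, 0, -0.028, 0, 0, 0],
  [1, 0, 0, -0.028, 0, 0, 0],
  [1, 0, 0, -0.028, 0, 0, 0],
  [1, 0, 0, -0.028, 0, 0, 0],
  [1, 0, 0, -0.024, 0, 0, 0],
  [1, 0, 0, -0.018, 0, 0, 0],
  [1, 0, 0, -0.01, 0, 0, 0],
  [1, 0, 0, -0.005, 0, 0, 0],
  [1, 0, 0, 0, 0, 0, 0],
  [-1, 0, 0, 0, 0, 0, 0],
  [-1, 0, 0, 0, 0, 0, 0],
  [-1, 0, 0, 0, 0, 0, 0],
  [-1, 0, 0, 0, 0, 0, 0],
  [-1, 0, 0, 0, 0, 0, 0],
], force=20)

```text
time_s: 14.6
tcp_pos: [0.4229, 0.2846, 0.0065]
eef_rot: [-180.0, -0.0, -39.3]
contact_force: [-1.3, 0.2, 3.4]
gripper_width: 0.058
gripper_force: 20.0
```

Request:
move_arm([
  [-1, 0, 0, 0.01, 0, 0, 0],
  [-1, 0, 0, 0.03, 0, 0, 0],
  [-1, 0, 0, 0.04, 0, 0, 0],
  [-1, 0, -0.01, 0.04, 0, 0, 0],
  [-1, -0.007, -0.02, 0.04, 0, 0, -4.7],
  [-1, -0.006, -0.025, 0.04, 0, 0, -5],
  [-1, -0.006, -0.025, 0.04, 0, 0, -5],
  [-1, -0.006, -0.025, 0.02, 0, 0, -5],
  [-1, -0.006, -0.025, 0.01, 0, 0, -5],
  [-1, -0.006, -0.025, 0, 0, 0, -5],
  [-1, 0, -0.025, 0, 0, 0, -4],
  [-1, 0.015, -0.02, 0, 0, 0, -4],
  [-1, 0.022, -0.016, 0, 0, 0, -4],
  [-1, 0.024, -0.016, 0, 0, 0, 0],
  [-1, 0.024, -0.016, 0, 0, 0, 0],
  [-1, 0.024, -0.016, 0, 0, 0, 0],
  [-1, 0.021, -0.014, 0, 0, 0, 0],
  [-1, 0.01, -0.009, 0, 0, 0, 0],
  [-1, 0, 0, 0, 0, 0, 0],
])

```text
time_s: 16.98
tcp_pos: [0.5257, -0.0031, 0.276]
eef_rot: [179.9, 0.0, -81.1]
contact_force: [-0.4, -0.3, -2.2]
gripper_width: 0.0581
gripper_force: 20.0
```

```bash
python3 - <<'E'
from plant import telemetry, vision
import cv2,numpy as np
from h import *
s=telemetry.get_state();print(s["tcp_pos"],s["eef_rot"],s["gripper_width"])
E
```

```text
[ 0.52568054 -0.00305973  0.27602717] [ 1.79947214e+02  8.52377766e-04 -8.10567117e+01] 0.05812802397904895
```

Request:
move_arm([
  [-1, -0.0003, 0.0007, -0.012, 0, 0, 0],
  [-1, 0, 0, -0.028, 0, 0, 0],
  [-1, 0, 0, -0.03, 0, 0, 0],
  [-1, 0, 0, -0.03, 0, 0, 0],
  [-1, 0, 0, -0.03, 0, 0, 0],
  [-1, 0, 0, -0.025, 0, 0, 0],
  [-1, 0, 0, -0.017, 0, 0, 0],
  [-1, 0, 0, -0.01, 0, 0, 0],
  [-1, 0, 0, 0, 0, 0, 0],
  [-1, 0, 0, 0, 0, 0, 0],
])

```text
time_s: 18.23
tcp_pos: [0.5259, -0.0016, 0.095]
eef_rot: [-179.9, 0.0, -81.0]
contact_force: [0.4, 0.1, -0.6]
gripper_width: 0.0578
gripper_force: 20.0
```

```bash
python3 - <<'E'
from plant import telemetry, vision
import cv2,numpy as np
s=telemetry.get_state();print(s["tcp_pos"],s["eef_rot"],s["contact_force"])
c=vision.capture("wrist");np.savez("/tmp/w6.npz",**c)
cv2.imwrite("pics/w6.png",cv2.resize(c["img"][160:340,200:440,::-1],None,fx=3,fy=3))
E
```

```text
[ 0.52588369 -0.00160435  0.09496357] [-1.79936861e+02  4.42129698e-03 -8.09631369e+01] [ 0.44310624  0.08207831 -0.55103232]
```

View pics/w6.png

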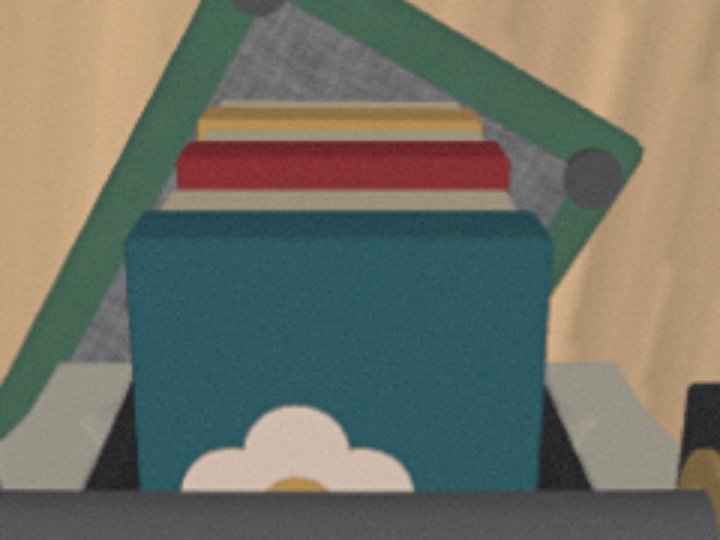

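Close view: the three front edges are stacked at ochre (198..482, y 123), red (178..509, y 157) and teal (128..551, y 238). I'll compare them in world coordinates.

```bash
python3 - <<'E'
import numpy as np
from h import *
c=dict(np.load("/tmp/w6.npz"))
u=np.array([np.cos(np.radians(-81)),np.sin(np.radians(-81)),0]);v=np.array([-u[1],u[0],0])
for n,a,b,y,z in(("o",198,482,123,.046),("r",178,509,157,.078),("t",128,551,238,.095-.0062+.032)):
    A,B=[ray(c,(x/3+200,y/3+160),z)[0]*1000 for x in(a,b)]
    print(n,((A+B)/2)@u,((A+B)/2)@v,np.linalg.norm(A-B))
E
```

```text
o 124.8353831692099 518.6813866089504 56.8537878156729
r 125.13137343100924 518.1459357322748 56.50508776415941
t 123.92179702838679 518.8924913330018 55.75448670776209
```

Request:
move_arm([
  [-1, -0.0004, -0.0008, -0.005, 0, 0, 0],
  [-1, 0, 0, -0.003, 0, 0, 0],
  [-1, 0, 0, -0.0015, 0, 0, 0],
  [-1, 0, 0, -0.001, 0, 0, 0],
  [-1, 0, 0, 0, 0, 0, 0],
])

```text
time_s: 18.9
tcp_pos: [0.5251, -0.0028, 0.0845]
eef_rot: [180.0, -0.0, -81.0]
contact_force: [-3.2, 0.4, 7.1]
gripper_width: 0.0577
gripper_force: 20.0
```

Request:
move_arm([
  [-0.2, 0, 0, 0, 0, 0, 0],
  [1, 0, 0, 0, 0, 0, 0],
  [1, 0, 0, 0, 0, 0, 0],
  [1, 0, 0, 0.01, 0, 0, 0],
  [1, 0, 0, 0.025, 0, 0, 0],
  [1, 0, 0, 0.035, 0, 0, 0],
  [1, 0, 0, 0.04, 0, 0, 0],
  [1, 0, 0, 0.04, 0, 0, 0],
  [1, 0, 0, 0.04, 0, 0, 0],
  [1, 0, 0, 0.03, 0, 0, 0],
  [1, 0, 0, 0.01, 0, 0, 0],
  [1, 0, 0, 0, 0, 0, 0],
])

```text
time_s: 20.4
tcp_pos: [0.5251, -0.0026, 0.3141]
eef_rot: [-179.9, 0.0, -81.0]
contact_force: [0.2, -0.3, -0.2]
gripper_width: 0.0877
gripper_force: 0.0
```

```bash
python3 - <<'E'
from plant import telemetry, vision
import cv2,numpy as np
from h import *
s=telemetry.get_state();print(s["tcp_pos"])
c=vision.capture("wrist");np.savez("/tmp/w7.npz",**c)
print("teal",rect(c,mask(c,85,115,roi=(200,60,440,285)),.110))
c=dict(np.load("/tmp/top0.npz"))
a,b=ray(c,[(258.97,180.1),(237.11,236.49)],.327)*1000
print("rings top",a,b,np.linalg.norm(a-b),np.degrees(np.arctan2(*(b-a)[:2][::-1])),(a+b)/2)
c=dict(np.load("/tmp/scene0.npz"))
m=mask(c,170,10,150,60,roi=(360,205,445,285)); n,l,st,ce=cv2.connectedComponentsWithStats(m);print(st,ce)
for p in ce[1:]: print(ray(c,p,.327)*1000)
E
```

```text
[ 0.52510334 -0.00258253  0.31411147]
teal [525.   -1.5  82.6  56.9 -80.9]
rings top [641.66538748 119.74541107 327.        ] [525.64875486 164.49475479 327.        ] 124.34774950777614 158.90762991423955 [583.65707117 142.12008293 327.        ]
[[     0      0    640    480 307077]
 [   426    217     10     10     53]
 [   371    266     11     10     70]] [[319.46779147 239.49615569]
 [431.28301887 220.90566038]
 [376.15714286 270.44285714]]
[[522.5469278  166.66880911 327.        ]]
[[639.95075969 122.23427556 327.        ]]
```

The teal box is flush: lid centre (525.0,-1.5), yaw -80.9. Both cameras put the handle middle at (583,142.5,327), with the press yaw at 69°. I'll take the far (-y) half of the bar, around (622.5,127.5).

Request:
move_arm([
  [1, 0, 0, 0.02, 0, 0, 0],
  [1, 0, 0, 0.03, 0, 0, 0],
  [1, 0.0064, 0.01, 0.016, 0, 0, 5],
  [1, 0.013, 0.017, 0, 0, 0, 7],
  [1, 0.013, 0.017, 0, 0, 0, 7],
  [1, 0.013, 0.017, 0, 0, 0, 7],
  [1, 0.013, 0.017, 0, 0, 0, 7],
  [1, 0.013, 0.017, 0, 0, 0, 7],
  [1, 0.013, 0.017, 0, 0, 0, 7],
  [1, 0.008, 0.012, 0, 0, 0, 7],
  [1, 0.005, 0.006, 0, 0, 0, 6],
  [1, 0, 0, 0, 0, 0, 0],
])

```text
time_s: 21.95
tcp_pos: [0.6224, 0.1277, 0.3775]
eef_rot: [179.9, 0.1, -21.0]
contact_force: [-0.5, -0.1, 0.0]
gripper_width: 0.0878
gripper_force: 0.0
```

```bash
python3 - <<'E'
from plant import telemetry, vision
import cv2,numpy as np
from h import *
s=telemetry.get_state();print(s["tcp_pos"],s["eef_rot"],s["joints"])
c=vision.capture("wrist");np.savez("/tmp/w8.npz",**c)
cv2.imwrite("pics/w8.png",c["img"][:,:,::-1])
E
```

```text
[0.62237874 0.12771399 0.37754482] [ 1.79867683e+02  1.42710273e-01 -2.10043349e+01] [ 2.91514962e+01  1.38717708e+01  1.05097659e+01 -2.48333883e-02
 -8.68310218e+01  3.98457482e+01]
```

View pics/w8.png

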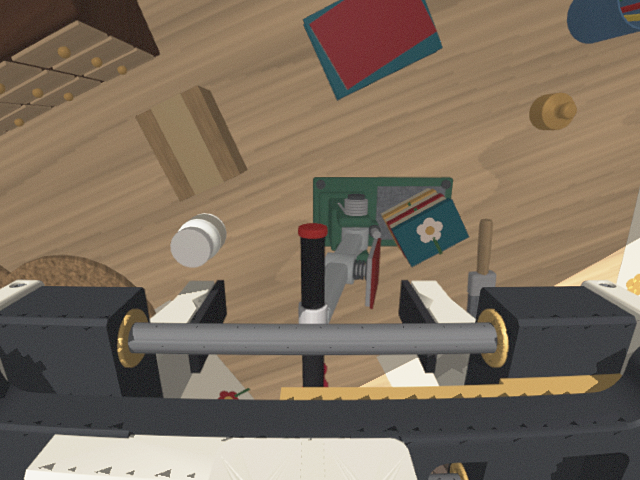

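The bar runs vertically at column 313, centred between the fingers (205..420). Its end ring is at row 232 and the arm joint at row ~315. I'll descend, grip, and first compute the arc steps.

Request:
move_arm([
  [1, 0, 0, -0.015, 0, 0, 0],
  [1, 0, 0, -0.02, 0, 0, 0],
  [1, 0, 0, -0.018, 0, 0, 0],
  [1, 0, 0, -0.01, 0, 0, 0],
  [1, 0, 0, -0.006, 0, 0, 0],
  [1, 0, 0, 0, 0, 0, 0],
  [-1, 0, 0, 0, 0, 0, 0],
  [-1, 0, 0, 0, 0, 0, 0],
  [-1, 0, 0, 0, 0, 0, 0],
  [-1, 0, 0, 0, 0, 0, 0],
  [-1, 0, 0, 0, 0, 0, 0],
  [-1, 0, 0, 0, 0, 0, 0],
  [-1, 0, 0, 0, 0, 0, 0],
], force=45)

```text
time_s: 23.62
tcp_pos: [0.6225, 0.1273, 0.3107]
eef_rot: [180.0, 0.0, -21.0]
contact_force: [-0.1, -0.0, -0.1]
gripper_width: 0.023
gripper_force: 0.0
```

```bash
python3 - <<'E'
import numpy as np
from h import *
c=dict(np.load("/tmp/w8.npz"));p=ray(c,[(313,232)],.335)[0]
y=np.array([-.934,.358]);print("ring end y from tcp",(p[:2]-[.6224,.1277])@y)
# arc: angle steps with soft start/stop
from numpy import sin,cos,radians as rd
N=56;t=np.linspace(0,1,N+1);q=1.833*(10*t**3-15*t**4+6*t**5)
x=100+195*sin(rd(15)-q);z=125+195*cos(rd(15)-q)
dx=np.diff(x);dz=np.diff(z)
for i in range(N):print(i,"[-1, %.4f, %.4f, %.4f, 0,0,0]"%(dx[i]*.3584e-3,dx[i]*.9336e-3,dz[i]*1e-3), round(q[i+1],3))
E
```

```text
ring end y from tcp -0.022919190060036367
0 [-1, -0.0000, -0.0000, 0.0000, 0,0,0] 0.0
1 [-1, -0.0000, -0.0001, 0.0000, 0,0,0] 0.001
2 [-1, -0.0001, -0.0003, 0.0001, 0,0,0] 0.003
3 [-1, -0.0002, -0.0006, 0.0002, 0,0,0] 0.006
4 [-1, -0.0004, -0.0009, 0.0003, 0,0,0] 0.011
5 [-1, -0.0005, -0.0014, 0.0004, 0,0,0] 0.019
6 [-1, -0.0007, -0.0018, 0.0005, 0,0,0] 0.029
7 [-1, -0.0009, -0.0023, 0.0006, 0,0,0] 0.043
8 [-1, -0.0011, -0.0029, 0.0007, 0,0,0] 0.059
9 [-1, -0.0013, -0.0035, 0.0007, 0,0,0] 0.078
10 [-1, -0.0016, -0.0041, 0.0008, 0,0,0] 0.101
11 [-1, -0.0018, -0.0047, 0.0007, 0,0,0] 0.127
12 [-1, -0.0020, -0.0053, 0.0007, 0,0,0] 0.157
13 [-1, -0.0023, -0.0060, 0.0006, 0,0,0] 0.19
14 [-1, -0.0025, -0.0066, 0.0004, 0,0,0] 0.226
15 [-1, -0.0027, -0.0072, 0.0001, 0,0,0] 0.265
16 [-1, -0.0030, -0.0077, -0.0002, 0,0,0] 0.308
17 [-1, -0.0032, -0.0082, -0.0006, 0,0,0] 0.353
18 [-1, -0.0033, -0.0087, -0.0011, 0,0,0] 0.401
19 [-1, -0.0035, -0.0091, -0.0016, 0,0,0] 0.452
20 [-1, -0.0036, -0.0094, -0.0022, 0,0,0] 0.504
21 [-1, -0.0037, -0.0096, -0.0029, 0,0,0] 0.559
22 [-1, -0.0038, -0.0098, -0.00
[... 895 characters left out ...]
, -0.0014, -0.0069, 0,0,0] 1.643
42 [-1, -0.0004, -0.0010, -0.0063, 0,0,0] 1.676
43 [-1, -0.0003, -0.0008, -0.0057, 0,0,0] 1.706
44 [-1, -0.0002, -0.0005, -0.0051, 0,0,0] 1.732
45 [-1, -0.0001, -0.0004, -0.0044, 0,0,0] 1.755
46 [-1, -0.0001, -0.0002, -0.0038, 0,0,0] 1.774
47 [-1, -0.0001, -0.0001, -0.0032, 0,0,0] 1.79
48 [-1, -0.0000, -0.0001, -0.0026, 0,0,0] 1.804
49 [-1, -0.0000, -0.0000, -0.0020, 0,0,0] 1.814
50 [-1, -0.0000, -0.0000, -0.0015, 0,0,0] 1.822
51 [-1, -0.0000, -0.0000, -0.0010, 0,0,0] 1.827
52 [-1, -0.0000, -0.0000, -0.0007, 0,0,0] 1.83
53 [-1, -0.0000, -0.0000, -0.0004, 0,0,0] 1.832
54 [-1, -0.0000, -0.0000, -0.0001, 0,0,0] 1.833
55 [-1, 0.0000, 0.0000, -0.0000, 0,0,0] 1.833
```

Request:
move_arm([
  [-1, 0, 0, -0.0025, 0, 0, 0],
  [-1, 0, 0, 0, 0, 0, 0],
  [-1, 0, 0, 0, 0, 0, 0],
  [-1, 0, 0, 0, 0, 0, 0],
], force=45)

```text
time_s: 24.12
tcp_pos: [0.6228, 0.1275, 0.3091]
eef_rot: [-179.9, -0.1, -21.0]
contact_force: [-1.2, 2.1, 5.0]
gripper_width: 0.0144
gripper_force: 45.0
```

The bar is gripped, so I'll start along the arc.

Request:
move_arm([
  [-1, -0.0007, -0.0019, 0.0006, 0, 0, 0],
  [-1, -0.0005, -0.0014, 0.0004, 0, 0, 0],
  [-1, -0.0007, -0.0018, 0.0005, 0, 0, 0],
  [-1, -0.0009, -0.0023, 0.0006, 0, 0, 0],
  [-1, -0.0011, -0.0029, 0.0007, 0, 0, 0],
  [-1, -0.0013, -0.0035, 0.0007, 0, 0, 0],
  [-1, -0.0016, -0.0041, 0.0008, 0, 0, 0],
  [-1, -0.0018, -0.0047, 0.0007, 0, 0, 0],
  [-1, -0.002, -0.0053, 0.0007, 0, 0, 0],
  [-1, -0.0023, -0.006, 0.0006, 0, 0, 0],
  [-1, -0.0025, -0.0066, 0.0004, 0, 0, 0],
  [-1, -0.0027, -0.0072, 0.0001, 0, 0, 0],
  [-1, -0.003, -0.0077, -0.0002, 0, 0, 0],
])

```text
time_s: 25.75
tcp_pos: [0.6017, 0.0719, 0.3156]
eef_rot: [-179.9, -0.1, -21.0]
contact_force: [-0.1, 2.4, 5.5]
gripper_width: 0.0152
gripper_force: 45.0
```

Request:
move_arm([
  [-1, -0.0032, -0.0082, -0.0006, 0, 0, 0],
  [-1, -0.0033, -0.0087, -0.0011, 0, 0, 0],
  [-1, -0.0035, -0.0091, -0.0016, 0, 0, 0],
  [-1, -0.0036, -0.0094, -0.0022, 0, 0, 0],
  [-1, -0.0037, -0.0096, -0.0029, 0, 0, 0],
  [-1, -0.0038, -0.0098, -0.0035, 0, 0, 0],
  [-1, -0.0038, -0.0098, -0.0042, 0, 0, 0],
  [-1, -0.0038, -0.0098, -0.005, 0, 0, 0],
  [-1, -0.0037, -0.0096, -0.0057, 0, 0, 0],
  [-1, -0.0036, -0.0094, -0.0063, 0, 0, 0],
  [-1, -0.0035, -0.0091, -0.007, 0, 0, 0],
  [-1, -0.0033, -0.0086, -0.0076, 0, 0, 0],
  [-1, -0.0031, -0.0082, -0.0081, 0, 0, 0],
  [-1, -0.0029, -0.0076, -0.0085, 0, 0, 0],
  [-1, -0.0027, -0.007, -0.0088, 0, 0, 0],
])

```text
time_s: 27.62
tcp_pos: [0.5504, -0.0628, 0.242]
eef_rot: [180.0, -0.1, -21.0]
contact_force: [2.8, -0.1, 5.2]
gripper_width: 0.0147
gripper_force: 45.0
```

```bash
python3 - <<'E'
from plant import telemetry
s=telemetry.get_state();print({k:s[k] for k in("tcp_pos","contact_force","moment","joints","gripper_width")})
E
```

```text
{'tcp_pos': array([ 0.55041917, -0.06279936,  0.24200565]), 'contact_force': array([ 2.84320889, -0.08506283,  5.17410883]), 'moment': array([-0.05054634, -0.73874854,  0.00569875]), 'joints': array([ 1.37921605e+01,  8.53066102e+00, -1.35010936e+01,  6.69132568e-02,
       -6.78914478e+01,  5.51943544e+01]), 'gripper_width': 0.0147215943681526}
```

Request:
move_arm([
  [-1, -0.0024, -0.0064, -0.0091, 0, 0, 0],
  [-1, -0.0022, -0.0057, -0.0092, 0, 0, 0],
  [-1, -0.0019, -0.0051, -0.0092, 0, 0, 0],
  [-1, -0.0017, -0.0044, -0.0092, 0, 0, 0],
  [-1, -0.0015, -0.0038, -0.009, 0, 0, 0],
  [-1, -0.0012, -0.0032, -0.0087, 0, 0, 0],
  [-1, -0.001, -0.0027, -0.0084, 0, 0, 0],
  [-1, -0.0008, -0.0022, -0.0079, 0, 0, 0],
  [-1, -0.0007, -0.0017, -0.0074, 0, 0, 0],
  [-1, -0.0005, -0.0014, -0.0069, 0, 0, 0],
  [-1, -0.0004, -0.001, -0.0063, 0, 0, 0],
  [-1, -0.0003, -0.0008, -0.0057, 0, 0, 0],
  [-1, -0.0002, -0.0005, -0.0051, 0, 0, 0],
], force=58)

```text
time_s: 29.25
tcp_pos: [0.5357, -0.1014, 0.1398]
eef_rot: [180.0, -0.1, -21.0]
contact_force: [1.6, -1.5, 5.4]
gripper_width: 0.0146
gripper_force: 58.0
```

Request:
move_arm([
  [-1, -0.0001, -0.0004, -0.004, 0, 0, 0],
  [-1, -0.0001, -0.0002, -0.003, 0, 0, 0],
  [-1, -0.0001, -0.0001, -0.0025, 0, 0, 0],
  [-1, 0, -0.0001, -0.002, 0, 0, 0],
  [-1, 0, 0, -0.002, 0, 0, 0],
  [-1, 0, 0, -0.0015, 0, 0, 0],
  [-1, 0, 0, -0.001, 0, 0, 0],
  [-1, 0, 0, -0.001, 0, 0, 0],
  [-1, 0, 0, -0.001, 0, 0, 0],
  [-1, 0, 0, 0, 0, 0, 0],
])

```text
time_s: 30.5
tcp_pos: [0.5354, -0.1023, 0.1223]
eef_rot: [180.0, -0.1, -21.0]
contact_force: [0.1, -1.1, 8.2]
gripper_width: 0.0144
gripper_force: 58.0
```

Near the stop now; I'll ease down until the force rises clearly above 9 N.

Request:
move_arm([
  [-1, 0, 0, -0.0008, 0, 0, 0],
  [-1, 0, 0, -0.0008, 0, 0, 0],
  [-1, 0, 0, 0, 0, 0, 0],
  [-1, 0, 0, 0, 0, 0, 0],
])

```text
time_s: 31.0
tcp_pos: [0.5355, -0.1023, 0.1209]
eef_rot: [180.0, -0.1, -21.0]
contact_force: [0.8, -0.8, 9.7]
gripper_width: 0.0147
gripper_force: 58.0
```

Request:
move_arm([
  [-1, 0, 0, -0.0008, 0, 0, 0],
  [-1, 0, 0, 0, 0, 0, 0],
  [-1, 0, 0, 0, 0, 0, 0],
])

```text
time_s: 31.38
tcp_pos: [0.5355, -0.1023, 0.1204]
eef_rot: [180.0, -0.1, -20.9]
contact_force: [-1.5, -0.3, 11.8]
gripper_width: 0.0145
gripper_force: 58.0
```

Request:
move_arm([
  [-1, 0, 0, -0.0008, 0, 0, 0],
  [-1, 0, 0, 0, 0, 0, 0],
  [-1, 0, 0, 0, 0, 0, 0],
])

```text
time_s: 31.75
tcp_pos: [0.5355, -0.1023, 0.12]
eef_rot: [180.0, -0.1, -20.9]
contact_force: [-1.6, -0.4, 15.2]
gripper_width: 0.0146
gripper_force: 58.0
```

Request:
move_arm([
  [-1, 0, 0, -0.0008, 0, 0, 0],
  [-1, 0, 0, 0, 0, 0, 0],
  [-1, 0, 0, 0, 0, 0, 0],
  [-1, 0, 0, 0, 0, 0, 0],
])

```text
time_s: 32.25
tcp_pos: [0.5356, -0.1023, 0.1196]
eef_rot: [180.0, -0.1, -20.9]
contact_force: [-3.4, -0.1, 18.8]
gripper_width: 0.0146
gripper_force: 58.0
```

```bash
python3 - <<'E'
from plant import telemetry, vision
import cv2,numpy as np
s=telemetry.get_state();print(s["tcp_pos"],s["contact_force"],s["moment"])
a=vision.capture("scene")["img"][200:350,260:460,::-1];b=vision.capture("top")["img"][160:310,220:420,::-1]
cv2.imwrite("pics/end.png",cv2.resize(np.hstack([a,b]),(800,300),interpolation=cv2.INTER_CUBIC))
E
```

```text
[ 0.53555432 -0.10230886  0.11958196] [-3.38335864 -0.1427453  18.83440793] [ 0.03861515  1.23666106 -0.02863603]
```

View pics/end.png

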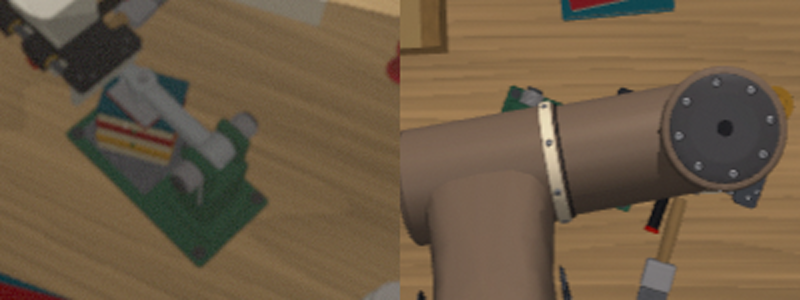

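The scene crop (left half) shows the three boxes in a flush column around (135,135), with the press arm level and its pad on the teal lid. In the top crop the robot hides the column. The push is 18.8 N against the ~9 N needed and the handle has all but stopped moving, so the arm is on its stop.

```bash
python3 -c "
from plant import workorder
print(workorder.close_job())"
```

```text
the job is handed in; nothing more can be done
None
```

I stacked the red box and then the teal box on the ochre one, flush to about 1 mm. The press arm is held down on its stop with about 19 N at the handle, and the job was handed in after about 32 s with no verdict returned.

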